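# Set the round-handled bench dog in its spring holder

## Robot

A 6-joint arm with a two-finger parallel gripper is mounted at the origin on the work surface. World frame = base frame: x ahead of the robot, y to its left, z up, the work surface at z = 0. Lengths are in m, angles in rad, forces in N, time in s.
With the tool pointing down it reaches from about 0.35 to 0.775 m from the base axis. Payload 7.3 kg.
Tool frame: the origin (TCP) lies on the centre line of the jaws, within the pads' length; the fingertips stand 11 mm ahead of it and the grasp point (between the pads) lies 8 mm behind it; z points along the fingers, y is the direction in which the jaws open and shut (so a half turn about z gives the same grasp; the last joint's range is limited). The gripper opens to 92 mm and grips with 3 to 60 N. Pads are 19 mm wide; open, the fingers measure 130 mm over their backs; the gripper's body (75 mm by 190 mm) begins 47 mm behind the grasp point.
Start: joints at [1.19, 0.342, 1.524, -0, 1.275, -0.146], TCP at [0.122, 0.511, 0.238] pointing down, gripper open.
Joint ranges: [-2.53, 2.53], [-0.77, 2.02], [0.04, 2.7], [-1, 4.14], [0.28, 2.66], [-3.11, 3.11]. Speed limits (rad/s): [2.57, 2.57, 3.14, 3.14, 3.14, 3.14].

## Interface

Orientations are given as [roll, pitch, yaw] about the fixed x, y, z axes, in that order (R = Rz(yaw) Ry(pitch) Rx(roll)).
In Python, from cell import robot gives the robot as it stands.
- The arm moves only by the tool jog_arm, never from a script. Its argument "deltas" is one flat list of numbers, 6 for each row, row after row: the shift along the world's x, y, z in units of 0.1 m (1.0 is 0.1 m), then the turn, a rotation vector about the world's x, y, z in units of 90 degrees (1.0 is 90 degrees). A call has 1 to 5 rows; each row is the pose to reach, as a shift and turn from the pose commanded when the call began; what a row does not reach only later rows make up. A row lasts 1/12 s, in which the tool goes at most 41.7 mm and 7.16 degrees, less where a joint would pass 70% of its speed; a pose out of reach is approached as far as the arm can. A call with a number of a shift or a turn outside -1 to 1 is refused whole. A call with a gripper value outside its range is refused whole. "claw" is the opening, from 0 (shut) to 1 (fully open), set as the call begins (left out, the last holds). The fingers move at their own pace and stop on an object; "newtons" is the grip in N (left out, the last holds). Time passes only in rows, so rows that repeat a pose let the fingers close. It gives the time, the measured TCP pose, the force and the opening at its end, in the units of the state.
- robot.observe(): the state, without advancing time (a new reading comes with each control period).
- robot.read_camera(name): name is "side" or "top" or "wrist"; returns the picture (400x640x3 uint8, red, green, blue); there is no depth.
- robot.camera_params(name): a dict with "fx", "fy", "cx", "cy" (pixels), "R" (3x3) and "t" (3): a world point X has camera coordinates R X + t. Camera axes: x right, y down, z forward; pixel columns grow to the right and rows downward; lengths in m; the calibration is good to about 2 mm. A picture is of the moment at which its call begins: read the wrist's pose just before it. camera_params takes no time and is no camera call; for the wrist camera it gives the pose at the moment of the call.
- robot.hand_in(): hands the job in, once; it reports no verdict.
The state is a dict: "time": time; "qpos": joint angles; "qvel": joint speeds; "joint_efforts": joint torques, N m; "tool_pos": TCP position; "tool_rot": TCP orientation; "contact_force": force on the tool from outside, world axes, zero at the start; "torque": the same for the moment, N m; "opening": finger opening in m.
Only numpy, scipy, OpenCV 4.12 (cv2) and the standard library are available. Lean on these libraries where they do the work, as an engineer would, in place of code of your own. Each camera call takes 0.05 s, during which the arm holds its last target. There are 200 camera calls.

## Task

The dovetailed box needs a stop before the next joint is chopped. From the rack, take the bench dog with the tall round handle above a round collar, and push it upright, foot down, into the hole of the holder block beside the box until its collar sits down on the block and the side spring plunger has clicked into its groove, then let go.

Things in the scene. Friction and masses are not known exactly. Their poses are not given: they have to be found in the camera images.
- dog_grip (a point): Middle of the wanted dog's handle, on its axis; z up the axis. Wooden pin, 80-170 g: handle 28 mm diameter, 52 tall (26 above and below this point); collar under it 48 wide, 6 thick, underside 32 mm below this point; shank 20 wide, 80 long, its last 24 tapering to an 8 mm foot, 112 below this point; groove 3 deep round it, 35 mm below the collar's underside. Any turn about the axis is alike.
- rack: Fixed wooden rack, 90 x 310 mm, top face 100 mm above the bench; origin under its centre at bench level, y along its row of three 26 mm holes, 105 mm apart. A dog hangs in each by its head or collar, in any order. Unwanted: one with a square head (34 mm wide, 40 tall, no collar), one with only a low round head (38 mm wide, 14 tall).
- holder_mouth (a point): Centre of the hole in the holder, level with the block's top face; z up, x to the plunger side. Wooden block 90 x 90 x 90 mm fixed on the bench, top 90 mm above it. Vertical hole 22 mm wide, 85 deep, flared at the top to a 38 mm mouth. A steel barrel and black knob stand out on the +x side to 80 mm from the axis, 55 above the bench. An open wooden box 90 mm tall stands beside its -y side.
- plunger (a joint): Side spring plunger: how far (m) its round nose is pushed back out of the hole. 0: nose fully out, 5 mm into the hole, 35 mm below the block's top. A passing shank pushes it back 3 to 4 mm; with the dog fully home it springs into the groove and reads 0 to 1 mm. Spring 3 N at 0, about 8 N pushed back; pushing the dog past takes roughly 5 to 15 N.
Mind the look-alikes: they are no part of the job. Leave any purple or turquoise look-alike of the part that bears holder_mouth alone.

How it is judged:
At the end, for the whole second after the job is handed in: The dog stands in the holder's hole, handle up: handle within 12 mm of the hole's axis, within 10 degrees of upright, its collar no more than 4 mm above the block's top, and the plunger nose sprung back into the groove (pushed back less than 2 mm) (horizontal distance between dog_grip and holder_mouth below 0.012 m and z of dog_grip in the frame of holder_mouth between 0.025 and 0.036 m and angle between dog_grip's own z axis and vertical below 0.17 rad and value of joint plunger below 0.002 m); the robot touches nothing.
It also fails if it takes over 40 s, if anything falls off the work surface, if the arm or the gripper's body presses on something with over 40 N, if the wrist force passes 120 N, or if a joint passes its speed limit or range.

## Working session

There is one attempt and no reset: what is moved stays moved. The work goes in short steps, Python scripts to look and compute and a tool call to move; the robot and the scene stay as the last step left them, time stands still between calls to the robot, and variables do not carry over. Pictures are saved under pics/ and viewed, about 8 in all and at most 12, crops included, and the job is handed in when it is done.

Besides the shell and the picture viewer there is one more tool, called after ">>>" as name(argument=value, ...) on one line, values as JSON. jog_arm: Moves the arm, as the interface text tells. Its arguments: {"type":"object","properties":{"deltas":{"type":"array","items":{"type":"number"}},"claw":{"type":"number"},"newtons":{"type":"number"}},"required":["deltas"]}

```bash
mkdir -p pics; cat > h.py <<'E'
import numpy as np, cv2
from cell import robot
def snap(n,f):
    p=robot.camera_params(n); im=robot.read_camera(n); cv2.imwrite('pics/'+f,im[:,:,::-1]); np.savez('pics/'+f+'.npz',**{k:np.array(v) for k,v in p.items()}); return im,p
def load(f): return cv2.imread('pics/'+f)[:,:,::-1], dict(np.load('pics/'+f+'.npz'))
def ray(p,u,v):
    R=np.array(p['R']);t=np.array(p['t']);d=R.T@np.array([(u-p['cx'])/p['fx'],(v-p['cy'])/p['fy'],1]);return -R.T@t,d
def onz(p,u,v,z):
    o,d=ray(p,u,v);return o+d*(z-o[2])/d[2]
def proj(p,X):
    c=np.array(p['R'])@np.array(X)+np.array(p['t']);return np.array([p['fx']*c[0]/c[2]+p['cx'],p['fy']*c[1]/c[2]+p['cy']])
def tri(p,uv,q,uv2):
    a,d=ray(p,*uv);b,e=ray(q,*uv2);s=np.linalg.lstsq(np.c_[d,-e],b-a,rcond=None)[0];P,Q=a+d*s[0],b+e*s[1];return (P+Q)/2,np.linalg.norm(P-Q)
E
python3 -c "
from h import *
for n in ('top','side'):
  im,p=snap(n,n+'1.png'); print(n,-p['R'].T@p['t'] if hasattr(p['R'],'T') else p)
a=[cv2.imread('pics/%s1.png'%n) for n in ('top','side')]
cv2.imwrite('pics/both.png',cv2.resize(np.vstack(a),(480,600)))
print(robot.observe())"
```

```text
top [ 0.29142965 -0.04511202  1.38784006]
side [ 0.38789761 -1.02036988  0.8658428 ]
{'time': 0.1, 'qpos': array([ 1.18999853e+00,  3.42645089e-01,  1.52489752e+00, -2.36407213e-05,
        1.27543238e+00, -1.45971674e-01]), 'qvel': array([ 7.41074666e-05, -3.56631501e-03, -3.37342198e-03,  4.92121012e-04,
        5.00550653e-04, -1.33526236e-03]), 'joint_efforts': array([ 2.05555436e-03, -4.31999123e+01, -2.44698268e+01,  7.20505044e-02,
        5.24797000e-02, -4.07951450e-05]), 'tool_pos': array([0.12199363, 0.51027136, 0.23712696]), 'tool_rot': array([-3.14022173e+00, -1.78698710e-04,  2.90677330e+00]), 'contact_force': array([ 0.20354406,  0.42356122, -0.18138858]), 'torque': array([ 0.01233879, -0.01419169, -0.02803804]), 'opening': 0.0914887418719614}
```

View pics/top1.png

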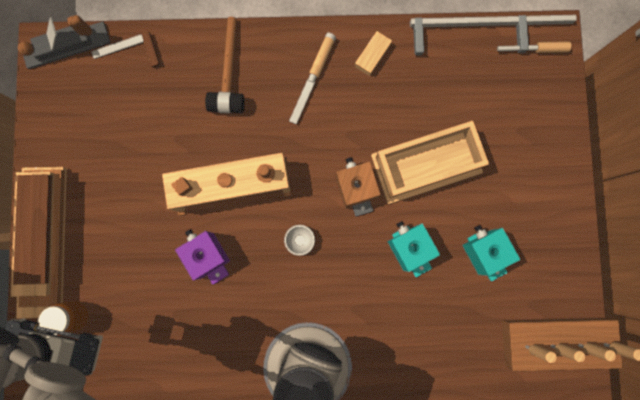

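View pics/side1.png

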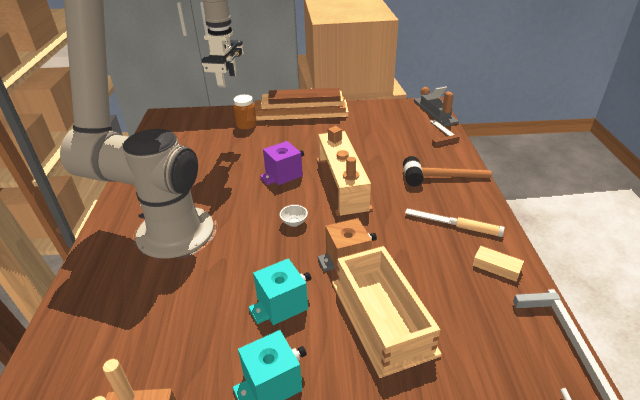

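Top view: rack around (225,180), the wanted dog probably at (265,172), brown holder at (358,184) beside the box, its knob at (350,162). Side view: the tall dog with collar is at (351,168) and the holder hole at (348,233).

```bash
python3 -c "
from h import *
a,p=load('top1.png');b,q=load('side1.png')
A=cv2.resize(a[140:225,155:395],None,fx=3.3,fy=3.3,interpolation=3)[:,:,::-1]
B=cv2.resize(b[140:275,310:390],None,fx=2.2,fy=2.2,interpolation=3)[:,:,::-1]
B=cv2.resize(b[145:275,310:390],None,fx=2.3,fy=2.3,interpolation=3)[:,:,::-1]
c=np.zeros((A.shape[0]+B.shape[0],A.shape[1],3),np.uint8);c[:A.shape[0]]=A;c[A.shape[0]:,:B.shape[1]]=B
cv2.imwrite('pics/m.png',c);print(A.shape,B.shape)
print('dog top z~.158',onz(p,265,171,.158),'hole z.09',onz(p,358,184,.09),'knob z.055',onz(p,350,162,.055))
print('hole side',onz(q,348.5,233,.09), 'dogtop side',onz(q,351,159,.158))
print('tri',tri(p,(265,171),q,(351,159)),tri(p,(358,184),q,(348.5,233)))
"
```

```text
(280, 792, 3) (299, 184, 3)
dog top z~.158 [0.50085497 0.08770171 0.158     ] hole z.09 [ 0.47292342 -0.14325975  0.09      ] knob z.055 [ 0.53714961 -0.12657679  0.055     ]
hole side [ 0.47739699 -0.14706314  0.09      ] dogtop side [0.50548575 0.08755894 0.158     ]
tri (array([0.50326325, 0.0878087 , 0.15745253]), np.float64(0.004564407773909794)) (array([ 0.47561045, -0.14350304,  0.08650001]), np.float64(0.004353705271106316))
```

View pics/m.png

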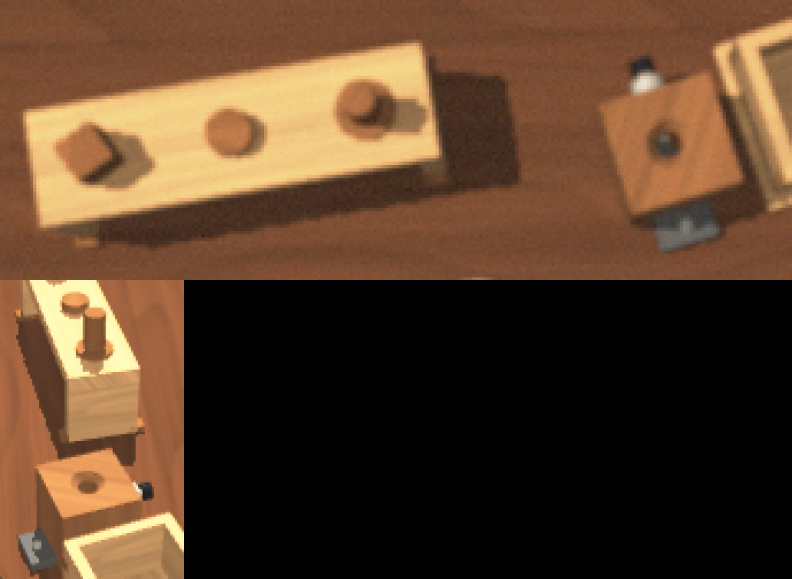

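Clear picture: the right-hand dog (tall round handle, collar) stands at about (0.503, 0.088), and the holder hole is near (0.475, -0.144). I'll move over the dog and refine with the wrist camera.

>>> jog_arm(deltas=[0.25,-0.25,0,0,0,0,0.5,-0.5,0,0,0,0,0.75,-0.75,0.1,0,0,0,1,-1,0.2,0,0,0], claw=0.75)

```text
time: 0.43
tool_pos: [0.2224, 0.4091, 0.2571]
tool_rot: [-3.14, -0.001, 2.908]
contact_force: [1.3, -0.2, 0.1]
opening: 0.071
```

>>> jog_arm(deltas=[0.25,-0.25,0,0,0,0,0.5,-0.5,0,0,0,0,0.75,-0.75,0.1,0,0,0,1,-1,0.2,0,0,0])

```text
time: 0.77
tool_pos: [0.3226, 0.3089, 0.2775]
tool_rot: [-3.14, -0.001, 2.907]
contact_force: [0.1, 1.0, -0.2]
opening: 0.0685
```

>>> jog_arm(deltas=[0.25,-0.25,0,0,0,0,0.5,-0.5,0,0,0,0,0.75,-0.75,0,0,0,0,1,-1,0,0,0,0])

```text
time: 1.1
tool_pos: [0.4229, 0.2091, 0.2776]
tool_rot: [3.142, -0.0, 2.907]
contact_force: [0.5, -0.0, 1.1]
opening: 0.0686
```

>>> jog_arm(deltas=[0.25,-0.3,0,0,0,0,0.5,-0.6,0,0,0,0,0.75,-1,0,0,0,0,0.8,-1,0,0,0,0,0.8,-1,0,0,0,0])

```text
time: 1.52
tool_pos: [0.5035, 0.1084, 0.2769]
tool_rot: [-3.141, -0.001, 2.903]
contact_force: [-0.3, -0.2, -0.6]
opening: 0.0691
```

```bash
python3 -c "
from h import *
s=robot.observe();im,p=snap('wrist','w1.png');print(s['time'],s['tool_pos'],s['tool_rot'],s['contact_force'],s['opening'])
print('cam',-np.array(p['R']).T@np.array(p['t']),p['R'])
print('expect dog top',proj(p,[.503,.0877,.158]),'hole',proj(p,[.475,-.144,.09]))"
```

```text
1.5167 [0.50349409 0.10843929 0.27689463] [-3.14118456e+00 -8.51160422e-04  2.90251751e+00] [-0.32075477 -0.23565809 -0.56773604] 0.06906971095810814
cam [0.42644978 0.12659972 0.42505854] [[ 0.23727842  0.97143925 -0.00217681]
 [ 0.93007205 -0.22652619  0.28922632]
 [ 0.28047269 -0.07065176 -0.95725827]]
expect dog top [299.95708518 198.74735061] hole [ 89.03913605 204.37801081]
```

View pics/w1.png

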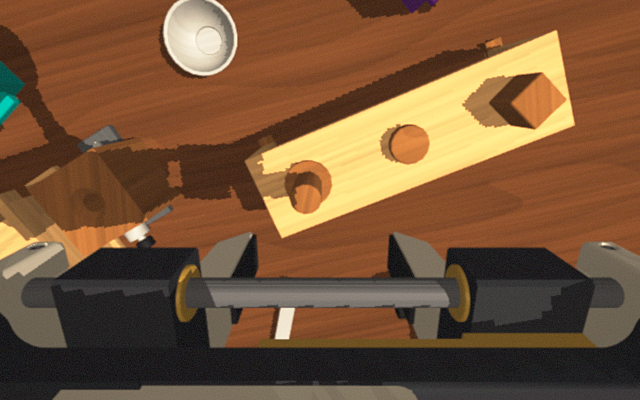

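The dog shows at about (306,196) in the wrist view, with its collar around (309,184), and the holder hole at about (94,203). I'll refine both.

```bash
python3 -c "
from h import *
im,p=load('w1.png')
for u,v,z in ((306,197,.158),(309,184,.106),(408,144,.114)): print(onz(p,u,v,z))
for u,v in ((94,203),):print('hole',onz(p,u,v,.09))
for q,r in ((2,(260,150)),):pass
A=cv2.resize(im[150:230,260:350],None,fx=5,fy=5,interpolation=0)
B=cv2.resize(im[160:250,50:130],(400,400),interpolation=0)
B=cv2.resize(im[165:245,50:130],(400,400),interpolation=0)
cv2.imwrite('pics/w1c.png',np.hstack([A[:400],B])[ :,:,::-1])"
```

```text
[0.50271135 0.09308473 0.158     ]
[0.50507563 0.09290611 0.106     ]
[0.48744486 0.19409601 0.114     ]
hole [ 0.47482421 -0.13814044  0.09      ]
```

View pics/w1c.png

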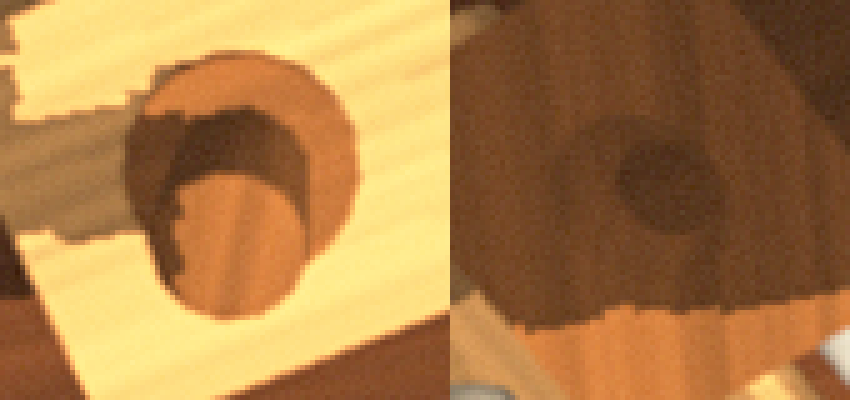

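>>> jog_arm(deltas=[0,-0.1,0,0,0,0,0,-0.18,0,0,0,0,0,-0.18,0,0,0,0,0,-0.18,0,0,0,0])

```text
time: 1.9
tool_pos: [0.5016, 0.093, 0.278]
tool_rot: [3.141, 0.0, 2.907]
contact_force: [1.1, -0.5, 0.2]
opening: 0.0689
```

```bash
python3 -c "
from h import *
s=robot.observe();im,p=snap('wrist','w2.png');s2=robot.observe();print(s['time'],s['tool_pos'],s['tool_rot'],s2['tool_pos'],np.abs(s['qvel']).max())
print('TCP proj',proj(p,s['tool_pos']), p['fx'],p['cx'])
hsv=cv2.cvtColor(im,cv2.COLOR_RGB2HSV)
o,_=load('w1.png')
# track shift of dog by template from w1
def match(box,d=40):
    x,y,w,h=box;t=o[y:y+h,x:x+w];x0=max(x-d,0);r=cv2.matchTemplate(im[y-25:y+h+25,x0:x+w+d],t,cv2.TM_CCOEFF_NORMED);_,m,_,l=cv2.minMaxLoc(r);return m,l[0]+x0-x,l[1]-25
m=match((288,180,38,38));print(m,onz(p,307+m[1],199.2+m[2],.158))
m=match((280,158,55,40));print(m,onz(p,308.4+m[1],183+m[2],.106))
m=match((70,180,50,40));print(m,onz(p,94+m[1],203+m[2],.09))
t,tp=load('top1.png');sd,sp=load('side1.png')
for nm,i,P in (('top',t,tp),('side',sd,sp)):
  print(nm,[np.round(proj(P,X),1) for X in ((.503,.0877,.158),(.503,.093,.158),(.503,.0877,.106),(.503,.093,.106))])
im2=np.hstack([cv2.resize(t[150:190,245:285],(400,400),interpolation=0),cv2.resize(sd[150:190,330:370],(400,400),interpolation=0)])
cv2.imwrite('pics/d.png',im2[:,:,::-1])"
```

```text
1.9 [0.50161535 0.09295997 0.27803351] [3.14128556e+00 2.93939435e-04 2.90723516e+00] [0.50172386 0.09308957 0.27801894] 0.007497481906983372
TCP proj [324.27705427 261.26826178] 329.0550667697165 322.34812883403646
(0.9491226077079773, 17, -3) [0.50424129 0.09260375 0.158     ]
(0.9725843071937561, 15, -2) [0.50409528 0.09219764 0.106     ]
(0.7865579128265381, 14, -3) [ 0.4748492  -0.13837425  0.09      ]
top [array([265. , 170.1]), array([262.8, 170.2]), array([267.2, 173.6]), array([265.2, 173.6])]
side [array([350.1, 159. ]), array([349.9, 158. ]), array([349.9, 174.3]), array([349.7, 173.3])]
```

View pics/d.png

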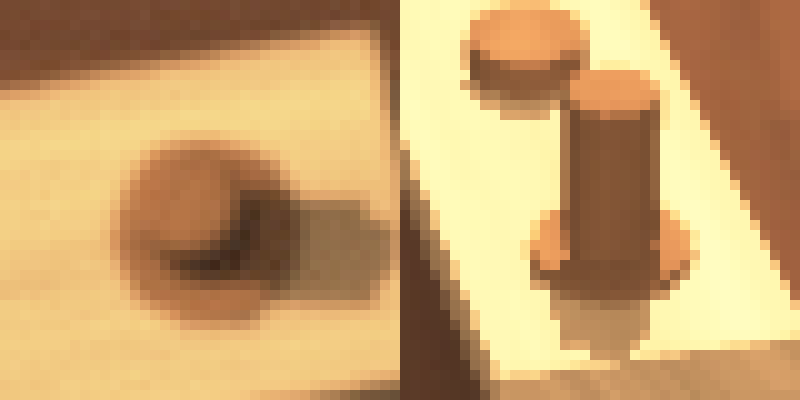

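Crops: in the top view the handle top is at (264,170.5) and the collar at (266,173.5). In the side view the handle top is at (351.5,159). The views combine to a dog at about (0.504, 0.0915). Descending to grasp.

>>> jog_arm(deltas=[0.02,-0.01,-0.25,0,0,0,0.02,-0.01,-0.5,0,0,0,0.02,-0.01,-0.75,0,0,0,0.02,-0.01,-1,0,0,0])

```text
time: 2.28
tool_pos: [0.5039, 0.0922, 0.1771]
tool_rot: [3.141, 0.001, 2.908]
contact_force: [-0.0, -0.9, -0.8]
opening: 0.0686
```

>>> jog_arm(deltas=[0,0,-0.15,0,0,0,0,0,-0.3,0,0,0,0,0,-0.45,0,0,0,0,0,-0.5,0,0,0,0,0,-0.5,0,0,0])

```text
time: 2.7
tool_pos: [0.5033, 0.092, 0.1268]
tool_rot: [-3.141, -0.002, 2.907]
contact_force: [-0.3, -0.2, 0.2]
opening: 0.0689
```

>>> jog_arm(deltas=[0,0,0,0,0,0,0,0,0,0,0,0,0,0,0,0,0,0,0,0,0,0,0,0,0,0,0,0,0,0], claw=0, newtons=35)

```text
time: 3.12
tool_pos: [0.5044, 0.0916, 0.1283]
tool_rot: [3.141, 0.001, 2.907]
contact_force: [0.1, -0.3, -0.6]
opening: 0.0401
```

>>> jog_arm(deltas=[0,0,0,0,0,0,0,0,0,0,0,0,0,0,0,0,0,0])

```text
time: 3.37
tool_pos: [0.5043, 0.0917, 0.128]
tool_rot: [3.141, 0.0, 2.907]
contact_force: [-0.6, 1.3, 1.6]
opening: 0.0272
```

>>> jog_arm(deltas=[0,0,0.2,0,0,0,0,0,0.4,0,0,0,0,0,0.6,0,0,0,0,0,0.8,0,0,0,0,0,1,0,0,0])

```text
time: 3.78
tool_pos: [0.5038, 0.0915, 0.2285]
tool_rot: [-3.141, -0.001, 2.907]
contact_force: [0.0, -0.2, -0.5]
opening: 0.0276
```

>>> jog_arm(deltas=[0,0,0.1,0,0,0,0,0,0.2,0,0,0,-0.04,-0.3,0.2,0,0,0,-0.08,-0.6,0.2,0,0,0,-0.12,-0.9,0.2,0,0,0])

```text
time: 4.2
tool_pos: [0.4915, 0.001, 0.2472]
tool_rot: [-3.141, -0.001, 2.909]
contact_force: [0.9, -0.4, -1.2]
opening: 0.0276
```

>>> jog_arm(deltas=[0,-0.2,0,0,0,0,0,-0.4,0,0,0,0,0,-0.4,0,0,0,0,0,-0.4,0,0,0,0,0,-0.4,0,0,0,0])

```text
time: 4.62
tool_pos: [0.4919, -0.0379, 0.2472]
tool_rot: [3.141, -0.001, 2.907]
contact_force: [-0.7, -0.4, -1.1]
opening: 0.0273
```

```bash
python3 -c "
from h import *
s=robot.observe();im,p=snap('wrist','w3.png');print(s['time'],s['tool_pos'],s['tool_rot'],s['contact_force'],s['opening'])
t=s['tool_pos'];print('foot expect',proj(p,[t[0],t[1],t[2]-.108]),'hole',proj(p,[.475,-.1405,.09]))
a,_=snap('top','t3.png');b,_=snap('side','s3.png')
c=np.zeros((600,800,3),np.uint8)
c[:375,:600]=cv2.resize(im,(600,375));c[400:600,:300]=0
c[375:600,:300]=cv2.resize(a[140:230,280:400],(300,225));c[0:375,600:]=cv2.resize(b[110:260,300:380],(200,375))
cv2.imwrite('pics/m3.png',c[:,:,::-1])"
```

```text
4.6167 [ 0.49185747 -0.03790282  0.24721542] [ 3.14109169e+00 -1.30279243e-03  2.90657934e+00] [-0.70276853 -0.41948869 -1.11219695] 0.02731046749416261
foot expect [323.70918101 197.61945287] hole [216.10466404 190.01111008]
```

View pics/m3.png

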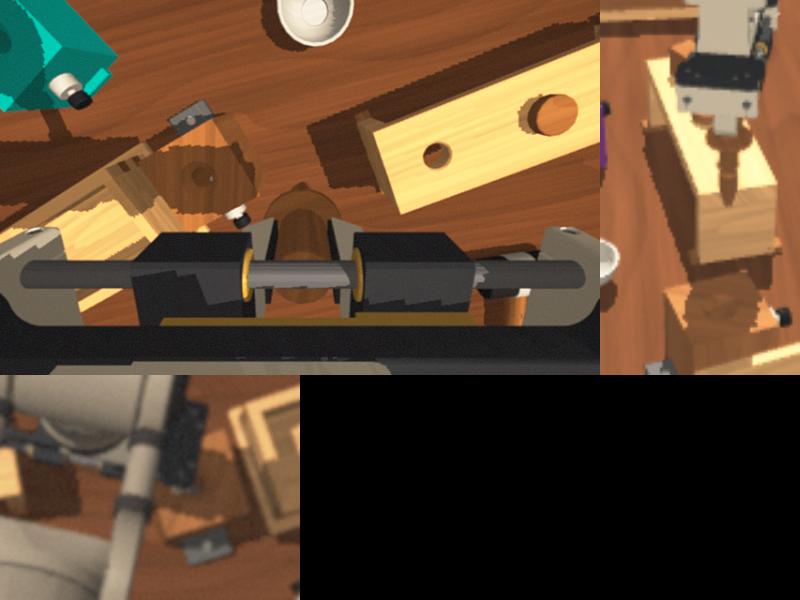

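The dog is gripped upright with its foot at about (323,196), as expected, and the holder hole is at about (217,187). One close crop to centre on the hole.

```bash
python3 -c "
from h import *
im,p=load('w3.png')
f=lambda a:cv2.convertScaleAbs(a,alpha=1.5)
c=np.hstack([cv2.resize(f(im[155:225,185:255]),(420,420),interpolation=0),cv2.resize(f(im[180:240,290:350]),(360,360),interpolation=0)[:,:] if 0 else cv2.resize(f(im[180:250,290:350]),(360,420),interpolation=0)])
cv2.imwrite('pics/c3.png',c[:,:,::-1])
for u,v in ((217.5,187),(216,187),(219,187),(217.5,184)):print(onz(p,u,v,.09))
C=np.array([.475,-.1385,.09]);print([np.round(proj(p,C+[.019*np.cos(a),.019*np.sin(a),0]),1) for a in np.arange(0,6.28,1.57)],proj(p,C))"
```

```text
[ 0.47245002 -0.13821762  0.09      ]
[ 0.47211351 -0.13962203  0.09      ]
[ 0.47278652 -0.13681323  0.09      ]
[ 0.46961229 -0.13725413  0.09      ]
[array([224.3, 207.7]), array([236.9, 185.1]), array([211.6, 170.8]), array([199.4, 193.9])] [218.07491596 189.54626014]
```

View pics/c3.png

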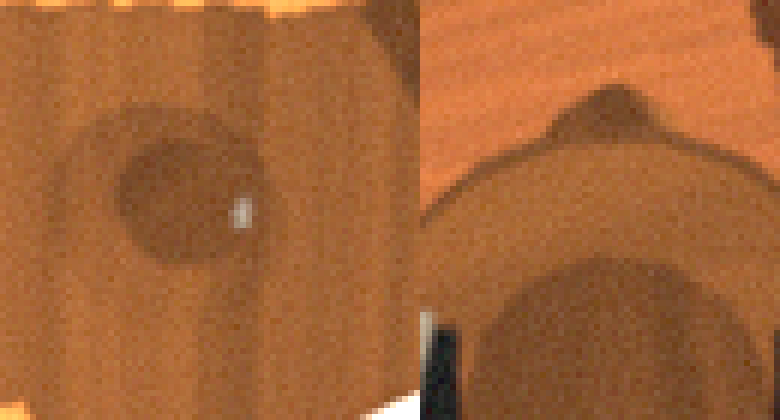

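The mouth ellipse centre is at about (212,191), which puts the hole at about (0.475, -0.144). The foot is where it should be. I'll move over and descend, watching the forces.

>>> jog_arm(deltas=[-0.04,-0.25,0,0,0,0,-0.08,-0.5,0,0,0,0,-0.12,-0.75,0,0,0,0,-0.17,-1,0,0,0,0,-0.17,-1,0,0,0,0])

```text
time: 5.18
tool_pos: [0.4747, -0.1412, 0.2477]
tool_rot: [-3.14, 0.0, 2.905]
contact_force: [0.7, -0.0, -2.0]
opening: 0.0275
```

>>> jog_arm(deltas=[0,-0.06,-0.1,0,0,0,0,-0.06,-0.25,0,0,0,0,-0.06,-0.4,0,0,0,0,-0.06,-0.5,0,0,0,0,-0.06,-0.5,0,0,0])

```text
time: 5.6
tool_pos: [0.474, -0.1428, 0.195]
tool_rot: [3.14, -0.005, 2.908]
contact_force: [-0.3, -0.1, -0.9]
opening: 0.0275
```

```bash
python3 -c "
from h import *
s=robot.observe();print(s['time'],s['tool_pos'],s['contact_force'],s['torque'])
b,p=snap('side','s4.png');w,_=snap('wrist','w4.png')
t=s['tool_pos'];print(proj(p,t+[0,0,-.108]),proj(p,[.475,-.1435,.09]))
c=np.hstack([cv2.resize(b[170:280,300:400],(500,550),interpolation=3),cv2.resize(w[120:280,240:400][:, :],(300,300)) if 0 else cv2.resize(w[100:320,270:390],(300,550))])
cv2.imwrite('pics/s4c.png',c[:,:,::-1])"
```

```text
5.6 [ 0.47402128 -0.14276742  0.19500161] [-0.27233327 -0.1151793  -0.94509414] [-0.01448645  0.00573633  0.01165693]
[346.9865333  232.83095625] [347.41339659 232.10489894]
```

View pics/s4c.png

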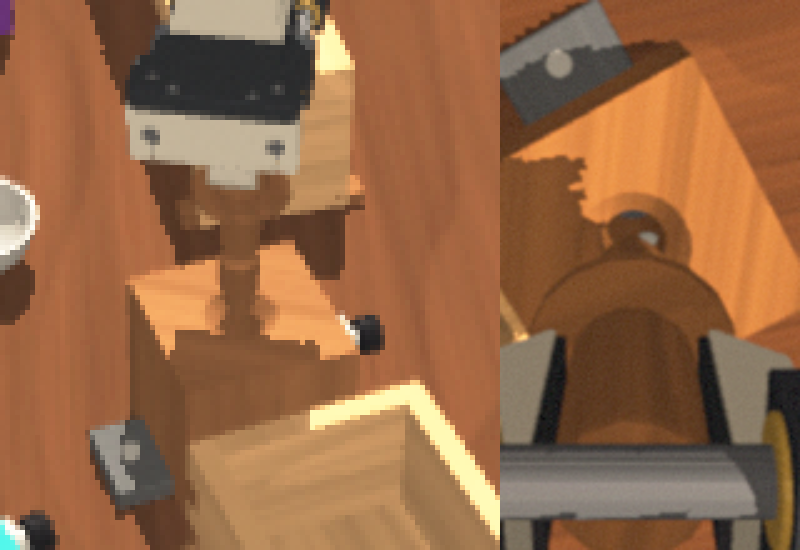

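The foot is inside the mouth. In the wrist view the mouth is about 3 px to the right of the foot, so I'll shift about 2 mm in +y and go on down.

>>> jog_arm(deltas=[0,0.02,-0.05,0,0,0,0,0.02,-0.12,0,0,0,0,0.02,-0.2,0,0,0,0,0.02,-0.25,0,0,0,0,0.02,-0.25,0,0,0])

```text
time: 6.12
tool_pos: [0.4744, -0.142, 0.1713]
tool_rot: [3.141, -0.002, 2.907]
contact_force: [-0.2, -0.7, -0.8]
opening: 0.0274
```

>>> jog_arm(deltas=[0,0,-0.03,0,0,0,0,0,-0.06,0,0,0,0,0,-0.09,0,0,0,0,0,-0.12,0,0,0])

```text
time: 6.45
tool_pos: [0.4752, -0.1425, 0.1606]
tool_rot: [3.142, 0.0, 2.907]
contact_force: [0.0, -0.6, -1.0]
opening: 0.0275
```

>>> jog_arm(deltas=[0,0,-0.03,0,0,0,0,0,-0.06,0,0,0,0,0,-0.09,0,0,0,0,0,-0.12,0,0,0])

```text
time: 6.78
tool_pos: [0.4748, -0.1426, 0.1486]
tool_rot: [-3.141, -0.001, 2.907]
contact_force: [-3.0, -1.5, 3.5]
opening: 0.0273
```

```bash
python3 -c "
from h import *
s=robot.observe();print(s['tool_pos'],s['contact_force'],s['torque'])"
```

```text
[ 0.47479281 -0.14258103  0.14859133] [-2.9983456  -1.54327034  3.4644982 ] [-0.34949674  0.58230625 -0.00438856]
```

The plunger is now pressing on the shank (about 3 N towards -x), as expected. Continuing down.

>>> jog_arm(deltas=[0,0,-0.04,0,0,0,0,0,-0.08,0,0,0,0,0,-0.12,0,0,0,0,0,-0.16,0,0,0])

```text
time: 7.12
tool_pos: [0.4745, -0.1427, 0.1326]
tool_rot: [-3.141, -0.001, 2.907]
contact_force: [-5.0, -1.6, 4.7]
opening: 0.0274
```

>>> jog_arm(deltas=[0,0,-0.03,0,0,0,0,0,-0.06,0,0,0,0,0,-0.09,0,0,0,0,0,-0.11,0,0,0])

```text
time: 7.45
tool_pos: [0.4745, -0.1424, 0.1211]
tool_rot: [-3.141, -0.002, 2.907]
contact_force: [-4.4, -2.2, 0.1]
opening: 0.0275
```

>>> jog_arm(deltas=[0,0,-0.015,0,0,0,0,0,-0.03,0,0,0,0,0,-0.045,0,0,0,0,0,-0.045,0,0,0])

```text
time: 7.78
tool_pos: [0.4765, -0.1428, 0.1193]
tool_rot: [-3.141, 0.004, 2.907]
contact_force: [-4.8, -0.2, 18.7]
opening: 0.0276
```

>>> jog_arm(deltas=[0,0,-0.015,0,0,0,0,0,-0.02,0,0,0,0,0,-0.02,0,0,0])

```text
time: 8.03
tool_pos: [0.4778, -0.1432, 0.1188]
tool_rot: [-3.141, 0.008, 2.907]
contact_force: [-4.1, 0.8, 28.0]
opening: 0.0275
```

```bash
python3 -c "
from h import *
s=robot.observe();print(s['time'],s['tool_pos'],s['contact_force'],s['torque'],s['opening'])
b,p=snap('side','s5.png')
cv2.imwrite('pics/s5c.png',cv2.resize(b[190:270,310:390],(560,560),interpolation=3)[:,:,::-1])"
```

```text
8.0333 [ 0.47780003 -0.14318353  0.11880605] [-4.11441227  0.79279698 28.03185083] [0.20164015 1.11460957 0.06338026] 0.02750934417159359
```

View pics/s5c.png

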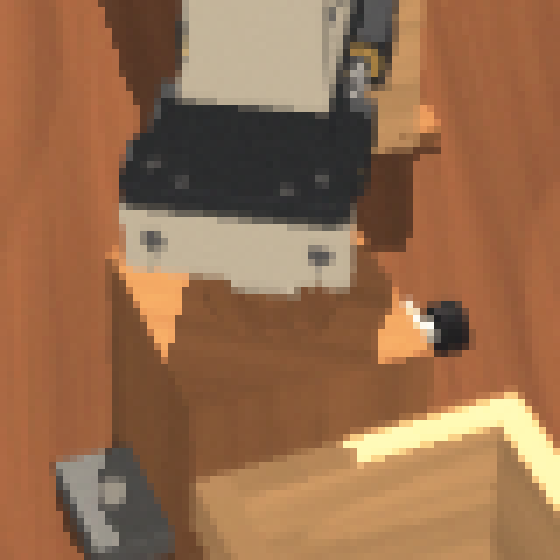

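The collar is hard on the block (28 N, z stopped). I'll ease off, open, rise and check.

>>> jog_arm(deltas=[0,0,0.025,0,0,0,0,0,0.025,0,0,0])

```text
time: 8.25
tool_pos: [0.4769, -0.143, 0.1191]
tool_rot: [-3.141, 0.005, 2.907]
contact_force: [-0.9, -0.5, 10.1]
opening: 0.0275
```

>>> jog_arm(deltas=[0,0,0,0,0,0,0,0,0,0,0,0,0,0,0,0,0,0,0,0,0,0,0,0,0,0,0,0,0,0], claw=0.75)

```text
time: 8.67
tool_pos: [0.4751, -0.1422, 0.1173]
tool_rot: [3.141, -0.001, 2.907]
contact_force: [0.3, -0.5, -0.5]
opening: 0.0559
```

>>> jog_arm(deltas=[0,0,0.15,0,0,0,0,0,0.4,0,0,0,0,0,0.65,0,0,0,0,0,0.9,0,0,0,0,0,1,0,0,0])

```text
time: 9.08
tool_pos: [0.4763, -0.1428, 0.2208]
tool_rot: [-3.141, 0.005, 2.907]
contact_force: [1.2, -0.6, 0.4]
opening: 0.0685
```

>>> jog_arm(deltas=[0,0.3,0.1,0,0,0,0,0.6,0.2,0,0,0,0,0.9,0.3,0,0,0,0,1,0.3,0,0,0,0,1,0.3,0,0,0])

```text
time: 9.5
tool_pos: [0.4752, -0.0406, 0.248]
tool_rot: [3.141, 0.001, 2.91]
contact_force: [-0.1, 0.2, -0.3]
opening: 0.0685
```

```bash
python3 -c "
from h import *
s=robot.observe();print(s['time'],s['tool_pos'],s['contact_force'],s['opening'])
b,p=snap('side','s6.png');w,q=snap('wrist','w6.png')
H=[.475,-.1425]
for z in (.09,.096,.148):print(z,proj(p,H+[z]),proj(q,H+[z]))
u,v=proj(q,H+[.12]);u,v=int(u),int(v);u0=max(u-60,0);v0=max(v-60,0);print(u0,v0)
cv2.imwrite('pics/f.png',np.hstack([cv2.resize(b[190:270,310:390],(400,560),interpolation=3) if 0 else cv2.resize(b[190:270,310:390],(400,400),interpolation=3),cv2.resize(w[v0:v0+120,u0:u0+120],(400,400),interpolation=3)])[:,:,::-1])"
```

```text
9.5 [ 0.47519525 -0.04055266  0.2479935 ] [-0.13560624  0.18274682 -0.33684936] 0.06849552422289766
0.09 [347.37717624 231.84105277] [223.70347781 205.02802847]
0.096 [347.39968025 230.03197556] [221.90134396 207.00973208]
0.148 [347.60075828 213.86749374] [203.03365983 227.7574461 ]
153 155
```

View pics/f.png

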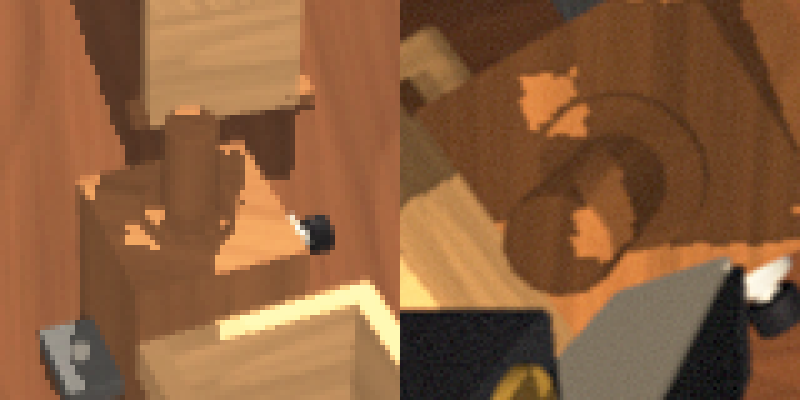

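The dog stands upright in the brown block with the collar down, and the gripper is clear. I'll compare the knob's position before and after insertion as a plunger check.

```bash
python3 -c "
from h import *
for f in ('side1.png','s4.png','s5.png','s6.png'):
  b,p=load(f);g=b[222:250,364:384].max(2)<60;y,x=np.nonzero(g);print(f,x.mean()+364,y.mean()+222,g.sum())
print(proj(p,[.545,-.12,.055])-proj(p,[.541,-.121,.055]))
b,p=load('s6.png');w,q=load('w6.png')
# handle top centres from the last views (side crop 189,116 /5 ; wrist crop 547,250)
a=(310+189/5,190+116/5);c=(153+(547-400)*.3,155+245*.3);print(a,c,tri(p,a,q,c))"
```

```text
side1.png 373.4166666666667 236.41666666666666 24
s4.png 373.4166666666667 236.41666666666666 24
s5.png 373.88 236.4 25
s6.png 373.61538461538464 236.5 26
[ 1.48432731 -0.33417319]
(347.8, 213.2) (197.1, 228.5) (array([ 0.47425072, -0.14538813,  0.15209018]), np.float64(0.001943668595803255))
```

```bash
python3 -c "
from h import *
print(robot.hand_in(), robot.observe()['time'])"
```

```text
the job is handed in; nothing more can be done
the job is handed in; nothing more can be done
```

I took the tall round-handled, collared dog from the rack, pushed it into the brown holder beside the box, let go and backed away. I handed it in at about 10 s.

**Checks that agreed:**
- **Collar:** The push met about 5 N while passing the plunger, fell to about 0 N, then hit a hard stop at 28 N. By then the tool had come down 9.2 mm from its grasp height in the rack, against a nominal 10 mm. That puts the collar within about 1 mm of the block.
- **Plunger:** In the side view the knob is within about 0.2 px of where it was before insertion (a 4 mm push would show as about 1.5 px). This only counts if the knob moves with the plunger, which I did not confirm.
- **Position and release:** The last pictures show the dog upright. A rough fix puts its axis about 3 mm from my hole estimate, and the gripper was clear, with the tool force near zero.

**Check that disagreed:** A rough side-and-wrist fix put the handle top at 0.152 m against the expected 0.148 m. Taken at face value, that is right at the 4 mm collar limit. I put it down to pixel and calibration error, since the force stop and tool height show the collar seated.

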